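# Ratchet a rack clamp shut on a wooden bar

### The job

A loose wooden bar lies in the small ratchet clamp, and the clamp's pawl is set to open. Tip the pawl's thumb lever over to the closing side, then swing the handle back and forth by its upright grip until the sprung pad holds the bar firmly against the stop block: stop as soon as the handle has become about half again as stiff to push as it was running free, because squeezing much harder crushes the bar. Work the clamp only by its lever and handle, never by pushing the jaw or the toothed wheel, and leave the things around it alone.

Things in the scene. Friction and masses are not known exactly. Their poses are not given: they have to be found in the camera images.
- clamp: Fixed grey clamp base on the desk, plate 120 x 205 x 12 mm. Origin: on the desk, on the vertical spindle axis that wheel and handle share; z up; y points from the spindle along the jaw's travel to the stop block; the handle's arm points to -x when its joint is 0. The plate spans x -60 to 60, y -65 to 140 mm.
- handle (a joint): Swing of the handle about the spindle, rad, -0.6 to 0.6 between hard stops, positive counter-clockwise from above; 0 = arm along the clamp's -x. Stays where left. With the pawl on the closing side, swinging to greater values closes the jaw (after up to 0.4 rad of idle swing, until the pawl meets a tooth); swinging back lets the pawl click over the teeth, under 2 N at the grip.
- grip_mid (a point): Middle of the handle's upright round black grip: 18 mm diameter, 60 to 112 mm above the desk, this point at 86 mm; 130 mm from the spindle. Driving the wheel with nothing clamped takes a steady 7 to 8 N here (spindle brake). Clamping adds 0.092 N here per N on the bar: 32 to 58 N on the bar is right, i.e. 3.0 to 5.3 N over free running; over 72 N (6.6 N over) crushes it.
- pawl (a joint): Lean of the rocking steel pawl, rad, -0.7 to 0.7. It sits on a pin at the handle's tail, across from the grip, 42 mm from the spindle, 58 mm above the desk, and turns with the handle. Positive = lever leans to the clamp's +y (at handle 0) = closing; negative = opening, as found. Past upright the lever falls over by itself and rests at 0.4 to 0.7 (nose on or between teeth); under 1 N tips it.
- lever_knob (a point): Centre of the 16 mm steel ball on top of the pawl's thumb lever, 44 mm from the pawl's pin; the lever rod below it is 6 mm thick. Upright the ball is 102 mm above the desk, leaning 92 mm; the lever swings in the upright plane tangential to the wheel.
- wheel: Steel wheel of 104 mm diameter on the spindle under the handle, 16 square teeth on its upper face, tooth tops 46 mm above the desk. Stays where it is left. It drives the jaw's rack: 12 mm of jaw travel per rad, counter-clockwise from above closes. Not to be touched.
- jaw: Steel jaw with rack, under the wheel, sliding along the clamp's +y to close. Not to be touched. Its origin is the clamp's origin when fully open, as found, and moves with it along y.
- pad: Dark steel pad 60 x 6 x 17 mm on springs at the front of the jaw (13 N preload, then 26 N per mm, 6 mm of travel). Origin as the jaw's.
- pad_face (a point): Centre of the pad's front face, 22 mm above the desk, which presses the bar.
- stop_block: Fixed aluminium block 80 x 22 x 28 mm on the clamp's plate. Origin at the bottom of the middle of the face that looks at the pad; its axes are parallel to the clamp's. Bolted on in a different place along y each time.
- stop_face (a point): Centre of the stop block's face that the bar is pressed against, 22 mm above the desk.
- bar: Loose beech bar 164 x 19 x 17 mm lying on the clamp's plate between pad and stop block, long side along the clamp's x. Origin: centre of its underside, 12 mm above the desk.
- dish: Round metal dish with screws, 76 mm, 16 mm high, behind the clamp. Leave alone.
- driver: Small screwdriver, 148 mm, behind the clamp. Leave alone.
- loupe: Black eye loupe, 40 mm wide, 32 mm high, right of the clamp. Leave alone.
- tweezers: Black tweezers, 122 mm, behind and right of the clamp. Leave alone.
- marker: Marker pen, 128 mm, lying 12 mm high under the handle's sweep. Leave alone.
- key_cap: Round white key cap, 22 mm wide, 9 mm high, lying under the handle's sweep. Leave alone.

How it is judged:
By the outcome, as a careful person would: the job done as asked, in the order asked, and still so for the second after the job is handed in, with the robot touching nothing.
It also fails if it takes over 72 s, if anything falls off the work surface, if the arm or the gripper's body presses on something with over 40 N, if the wrist force passes 120 N, or if a joint passes its speed limit or range.

### The arm

A 6-joint arm with a two-finger parallel gripper is mounted at the origin on a cart in front of the work surface, level with it; the furniture and walls round the work are solid. World frame = base frame: x ahead of the robot, y to its left, z up, the work surface at z = 0. Lengths are in mm, angles in degrees, forces in N, time in s.
With the tool pointing down it reaches from about 350 to 850 mm from the base axis. Payload 8.1 kg.
Tool frame: the origin (TCP) lies at the very end of the fingers, on their centre line; the grasp point (between the pads) lies 19 mm behind it; z points along the fingers, y is the line along which they close (so a half turn about z gives the same grasp; the last joint's range is limited). The gripper opens to 85 mm and grips with 20 to 120 N. Pads are 22 mm wide; open, the fingers measure 114 mm over their backs; the gripper's body (76 mm by 85 mm) begins 54 mm behind the grasp point. The pads swing forward as they close: fully open they stand 13 mm farther back than shut.
Start: joints at [-72.387, 7.471, 85.268, -0, 87.261, -4.893], TCP at [229.686, -554.301, 231.292] pointing down, gripper open.
Joint ranges: [-169.43, 169.43], [-51.17, 129.36], [1.28, 143.12], [-76.62, 256.62], [0, 156.53], [-152.29, 152.29]. Speed limits (degrees/s): [136.94, 136.94, 159.86, 180, 180, 180].

### API

Orientations are given as [roll, pitch, yaw] about the fixed x, y, z axes, in that order (R = Rz(yaw) Ry(pitch) Rx(roll)).
In Python, from bench import sense, eyes, job, models gives the robot as it stands. The module is installed in compiled form; this text tells all that it offers.
- The arm moves only by the tool apply_moves, never from a script. Its argument "rows" is a list of rows, each a list of 6 numbers: the shift along the tool's x, y, z in mm, then the turn, a rotation vector about the tool's x, y, z in rad. In form: [[dx, dy, dz, rx, ry, rz], ...]. A call has exactly 5 rows; each row shifts and turns the commanded pose from where the row before left it, along the tool's axes as they then stand; what a row does not reach is not made up. A row lasts 1/8 s, in which the tool goes at most 62.5 mm and 10.7 degrees, less where a joint would pass 70% of its speed; a pose out of reach is approached as far as the arm can. A call is refused whole if a number of a shift passes 62.5 or a number of a turn 0.188, either way. A call with a gripper value outside its range is refused whole. "fingers" is the finger opening in mm, from 0 to 85.4, set as the call begins (left out, the last holds). The fingers move at their own pace and stop on an object; "grip_force" is the grip in N (left out, the last holds). Time passes only in rows, so rows that do not move let the fingers close, or fill a call up. It gives the time, the measured TCP pose, the force, the opening and the grip force at its end, in the units of the state.
- sense(): the state, without advancing time (a new reading comes with each control period).
- eyes.snapshot(name): name is "side" or "top"; returns (picture, depth): 384x512x3 uint8, red, green, blue; 384x512 float32, mm along the optical axis (not along the pixel's ray), 0 where there is no reading.
- eyes.get_calibration(name): a dict with "intrinsics" (3x3 intrinsics, pixels), "R" (3x3) and "t" (3): a world point X has camera coordinates R X + t. Camera axes: x right, y down, z forward; pixel columns grow to the right and rows downward; lengths in mm; the calibration is good to about 2 mm. A picture is of the moment at which its call begins. get_calibration takes no time and is no camera call.
- job.hand_in(): hands the job in; it is judged then, once.
Trained networks look in the newest picture that a camera, given by its name, has taken for a name from the list of things; names that differ only in an ending like _2 or _b are one class to them, and where a whole thing is asked for, a point or a joint stands for the part that bears it (a point fixed in the world has none). Each returns a list of dicts, best first, with "confidence" (0 to 1); they miss things now and then, are a little off and sometimes report something else, mostly with a low value. They report only what shows in the picture. A call takes as long as a camera call.
- models.boxes_of(name, camera): "xyz" ([x, y, z] in mm, in world coordinates, good to about 4 mm: the middle of the surface that is visible of it).
- models.cut_out(name, camera): "pixels" (384x512 bool, what is visible of it).
- models.place_of(name, camera): "xyz" ([x, y, z] in mm, in world coordinates, good to about 4 mm: a listed point, or the origin of a listed thing).
The state is a dict: "time": time; "joint_pos": joint angles; "qd": joint speeds; "joint_efforts": joint torques, N m; "tool_pos": TCP position; "tcp_rot": TCP orientation; "ft_force": force on the tool from outside, world axes, zero at the start; "wrist_torque": the same for the moment, N m; "finger_gap": finger opening in mm; "grip_force": force on a finger pad.
Only numpy, scipy, OpenCV 4.12 (cv2) and the standard library are available. Lean on these libraries where they do the work, as an engineer would, in place of code of your own. Each camera call takes 0.05 s, during which the arm holds its last target. There are 200 camera calls.

## Working session

There is one attempt and no reset: what is moved stays moved. The work goes in short steps, Python scripts to look and compute and a tool call to move; the robot and the scene stay as the last step left them, time stands still between calls to the robot, and variables do not carry over. Pictures are saved under pics/ and viewed, at most 10 in all, crops included, and the job is handed in when it is done.

Besides the shell and the picture viewer there is one more tool, called after ">>>" in YAML: its name, and indented under it one key for each argument. apply_moves: Moves the arm, as the interface text tells. Its arguments: {"type":"object","properties":{"rows":{"type":"array"},"fingers":{"type":"number"},"grip_force":{"type":"number"}},"required":["rows"]}

```bash
mkdir -p pics; cat > h.py <<'E'
import numpy as np, cv2
from bench import sense, eyes, job, models
from scipy.spatial.transform import Rotation as Ro
E
python3 - <<'E'
from h import *
s=sense(); print(s)
for c in ("side","top"):
    p,d=eyes.snapshot(c); cv2.imwrite(f"pics/{c}0.png",cv2.resize(p[:,:,::-1],(800,600)))
    k=eyes.get_calibration(c); print(c,(-k["R"].T@k["t"]).round(), k["R"].round(2).tolist())
    for n in ("clamp","grip_mid","lever_knob","stop_face","pad_face","bar","wheel","marker","key_cap","dish","loupe"):
        print(n,[(np.round(r["xyz"],1).tolist(),round(r["confidence"],2)) for r in models.place_of(n,c)[:2]])
E
```

```text
{'time': 0.0, 'joint_pos': array([-7.23884577e+01,  7.51709371e+00,  8.53288382e+01, -1.36029325e-03,
        8.72611693e+01, -4.89298438e+00]), 'qd': array([ 0.02130366,  0.0117028 , -0.01544627,  0.08796131, -0.07820971,
       -0.06379516]), 'joint_efforts': array([ 3.55778420e-04, -5.69394922e+01, -5.00560427e+01, -4.11240180e-04,
        1.47759280e-02, -1.39430313e-06]), 'tool_pos': array([ 229.50117418, -553.78103197,  230.22795566]), 'tcp_rot': array([-1.79893173e+02, -7.78151691e-03,  2.25045857e+01]), 'ft_force': array([ 0.64392749, -0.24678877, -0.2281542 ]), 'wrist_torque': array([ 0.04475816, -0.01656336, -0.00930477]), 'grip_force': 0.0, 'finger_gap': 85.32791202055034}
side [526. 619. 568.] [[-0.99, -0.16, -0.0], [-0.08, 0.54, -0.84], [0.13, -0.83, -0.55]]
clamp [([600.1, 18.9, -0.6], 0.71)]
grip_mid [([481.5, -28.7, 84.6], 0.64)]
lever_knob [([650.3, 16.8, 98.4], 0.54), ([770.2, -97.3, 2.9], 0.2)]
stop_face [([611.9, 120.9, 21.0], 0.6)]
pad_face []
bar [([596.7, 100.7, 11.3], 0.84), ([481.9, -29.3, 82.2], 0.61)]
wheel [([604.6, 18.6, -0.2], 0.78)]
marker [([498.7, -39.5, -1.5], 0.79), ([602.8, 12.9, 1.7], 0.31)]
key_cap [([494.0, 91.7, -2.1], 0.53)]
dish [([721.7, -33.6, -0.7], 0.92)]
loupe [([527.9, -103.5, -0.3], 0.67)]
top [ 517.  -75. 1022.] [[0.01, -1.0, -0.02], [-0.99, -0.01, -0.12], [0.11, 0.02, -0.99]]
clamp [([607.9, 16.1, -1.1], 0.95)]
grip_mid [([479.3, -26.8, 86.1], 0.91), ([596.4, 100.7, 11.8], 0.36)]
lever_knob [([648.5, 15.7, 96.3], 0.55)]
stop_face [([606.1, 123.0, 18.4], 0.61), ([593.8, 103.6, 11.5], 0.29)]
pad_face [([613.2, 85.4, 21.1], 0.71)]
bar [([593.8, 105.2, 11.8], 0.6)]
wheel [([602.2, 18.0, 2.9], 0.71)]
marker [([491.7, -41.9, -4.8], 0.67), ([492.3, 89.7, -1.5], 0.61)]
key_cap [([491.3, 87.0, 1.7], 0.61)]
dish [([722.5, -37.3, 1.3], 0.92)]
loupe []
```

View pics/side0.png

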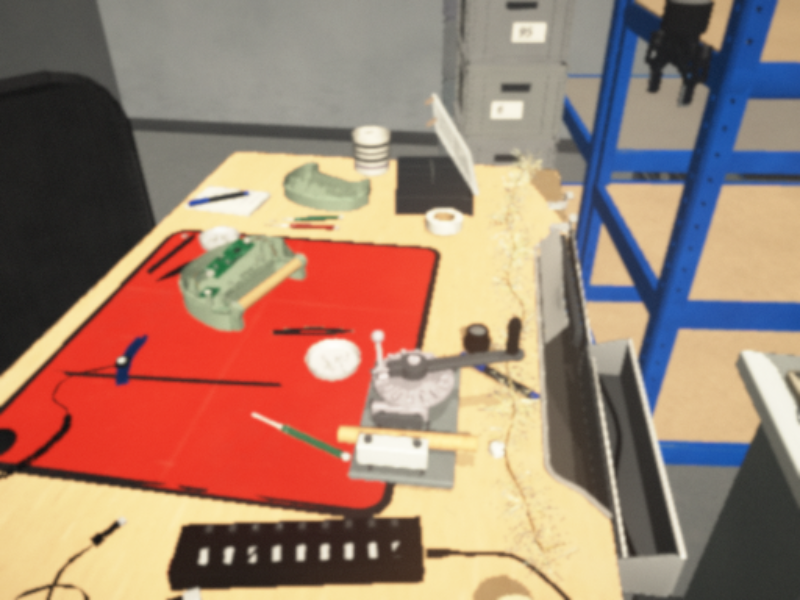

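View pics/top0.png

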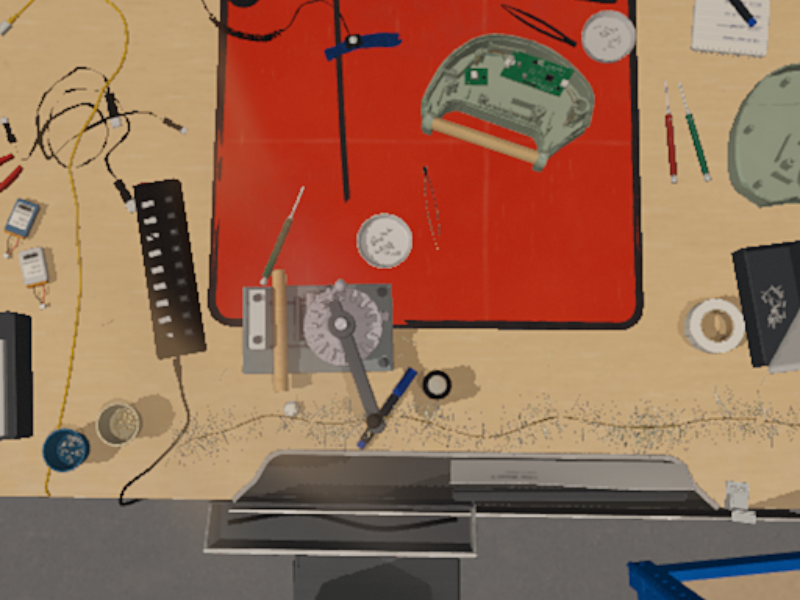

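```bash
python3 - <<'E'
from h import *
for c in ("side","top"):
    k=eyes.get_calibration(c);p,d=eyes.snapshot(c)
    for n in ("grip_mid","lever_knob","bar","stop_block","clamp"):
        for r in models.cut_out(n,c)[:1]:
            m=r["pixels"]; v,u=np.nonzero(m&(d>0)); z=d[v,u]
            X=(np.linalg.inv(k["intrinsics"])@np.stack([u*z,v*z,z])).T-k["t"]; X=X@k["R"]
            (cx,cy),wh,a=cv2.minAreaRect(X[:,:2].astype(np.float32))
            e=np.linalg.eigh(np.cov(X[:,:2].T))[1][:,1]
            print(c,n,round(r["confidence"],2),len(v),u.mean().round(),v.mean().round(),np.median(X,0).round(1),X.min(0).round(),X.max(0).round(),"rect",np.round([cx,cy,*wh,a],1),"axis",np.degrees(np.arctan2(e[1],e[0])).round(1))
E
```

```text
side grip_mid 0.65 293 254.0 268.0 [613.2  80.1  24.3] [585.  65.   9.] [642.  84.  32.] rect [613.9  74.1  57.4  17.9   2.1] axis -178.1
side lever_knob 0.64 130 242.0 226.0 [645.6  23.9  80.9] [634. -94.   2.] [676.  52. 108.] rect [657.5 -21.   15.3 149.6  13.2] axis 104.6
side bar 0.7 650 265.0 280.0 [573.1 106.7  27.3] [516.  93.  14.] [680. 118.  31.] rect [598.4 104.8 163.6  18.1   3.1] axis -177.6
side stop_block 0.76 882 251.0 289.0 [610.9 139.7  36.8] [572. 106.  10.] [656. 145.  46.] rect [613.8 125.7  83.4  36.2   2.9] axis -177.7
side clamp 0.57 4485 270.0 259.0 [588.6  49.5  31.8] [465. -91.  -2.] [665. 160. 112.] rect [563.7  34.3 201.8 246.6   1.9] axis 59.7
top grip_mid 0.97 949 226.0 226.0 [572.8   3.9  61.9] [464. -40.  -2.] [657.  47. 116.] rect [559.7   4.4 205.2  40.8  16.2] axis -160.0
top lever_knob 0.44 122 213.0 187.0 [641.8  25.2  65.2] [631.   9.   9.] [657.  49. 108.] rect [646.6  30.7  21.5  42.7  16.1] axis 108.1
top bar 0.58 674 179.0 213.0 [592.5 102.6  27.2] [516.  91.   9.] [676. 118.  34.] rect [595.5 105.4 160.5  22.6   3.7] axis -176.6
top stop_block 0.89 517 166.0 206.0 [606.9 128.6  39. ] [568. 118.   8.] [648. 149.  47.] rect [607.9 134.4  80.3  30.5   2.5] axis -179.1
top clamp 0.93 4448 214.0 215.0 [590.5  19.5  38.8] [464. -48.  -2.] [665. 158. 116.] rect [563.3  54.2 201.4 204.3   0.9] axis 83.8
```

Both pictures agree. The clamp plate is at top ≈(318,328) with yaw ≈2.5° and the spindle ≈(604,17.5). The grip is at top (375,422), so the handle stands at ≈+0.31. The knob is at top (340,286) and leans to −y. I'll start with the lever, using closed fingers on the −y side of the ball.

>>> apply_moves:
  rows:
    - [40.3,-21.9,3,0,0,0]
    - [40.3,-21.9,3,0,0,0]
    - [40.3,-21.9,3,0,0,0]
    - [40.3,-21.9,3,0,0,0]
    - [40.3,-21.9,3,0,0,0]
  fingers: 0

```text
time: 2.42
tool_pos: [374.7, -374.9, 216.4]
tcp_rot: [180.0, -0.0, 22.5]
ft_force: [0.1, 0.1, 0.0]
finger_gap: -0.2
grip_force: 0.0
```

>>> apply_moves:
  rows:
    - [40.3,-21.9,6,0,0,0]
    - [40.3,-21.9,6,0,0,0]
    - [40.3,-21.9,6,0,0,0]
    - [40.3,-21.9,6,0,0,0]
    - [40.3,-21.9,6,0,0,0]

```text
time: 3.05
tool_pos: [519.1, -196.5, 186.3]
tcp_rot: [180.0, -0.0, 22.5]
ft_force: [0.5, -0.4, 1.0]
finger_gap: 0.0
grip_force: 0.0
```

>>> apply_moves:
  rows:
    - [40.3,-21.9,6,0,0,0]
    - [40.3,-21.9,6,0,0,0]
    - [40.3,-21.9,6,0,0,0]
    - [40.3,-21.9,6,0,0,0]
    - [40.3,-21.9,6,0,0,0]

```text
time: 3.68
tool_pos: [663.3, -18.2, 156.2]
tcp_rot: [180.0, -0.0, 22.5]
ft_force: [-0.4, -0.2, -0.1]
finger_gap: -0.0
grip_force: 0.0
```

>>> apply_moves:
  rows:
    - [0,0,18,0,0,0]
    - [0,0,18,0,0,0]
    - [0,0,18,0,0,0]
    - [0,0,18,0,0,0]
    - [0,0,0,0,0,0]

```text
time: 4.3
tool_pos: [660.5, -19.9, 81.7]
tcp_rot: [-179.9, 0.2, 22.5]
ft_force: [0.8, 0.3, 0.7]
finger_gap: 0.1
grip_force: 0.0
```

```bash
python3 - <<'E'
from h import *
p,d=eyes.snapshot("side"); cv2.imwrite("pics/side1.png",cv2.resize(p[180:320,190:350,::-1],(686,600)))
E
```

```text
(no output)
```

View pics/side1.png

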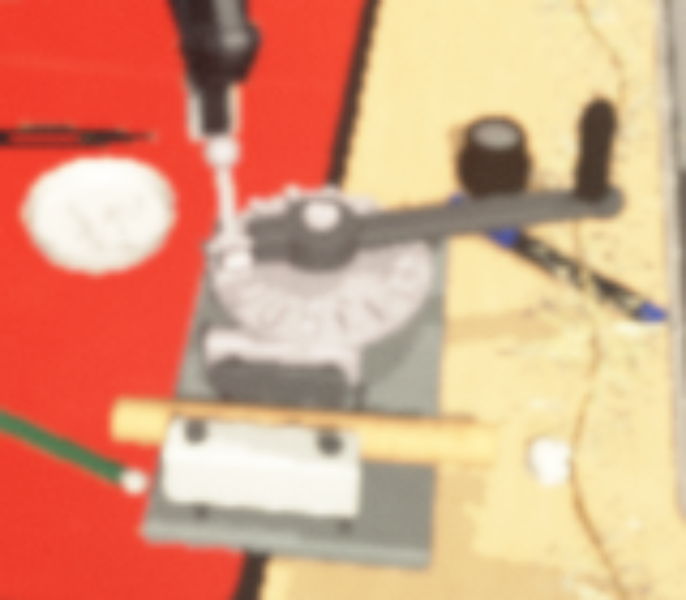

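The fingers stand behind the knob (220,150), in line with it and clear of everything else. Now I push along −tool y.

>>> apply_moves:
  rows:
    - [0,-9,0,0,0,0]
    - [0,-9,0,0,0,0]
    - [0,-9,0,0,0,0]
    - [0,-9,0,0,0,0]
    - [0,-9,0,0,0,0]

```text
time: 4.97
tool_pos: [644.9, 22.9, 84.4]
tcp_rot: [-180.0, -0.0, 22.5]
ft_force: [-0.2, 0.5, 0.5]
finger_gap: -0.2
grip_force: 0.0
```

```bash
python3 - <<'E'
from h import *
p,d=eyes.snapshot("side"); cv2.imwrite("pics/side2.png",cv2.resize(p[180:320,190:350,::-1],(686,600)))
E
```

```text
(no output)
```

View pics/side2.png

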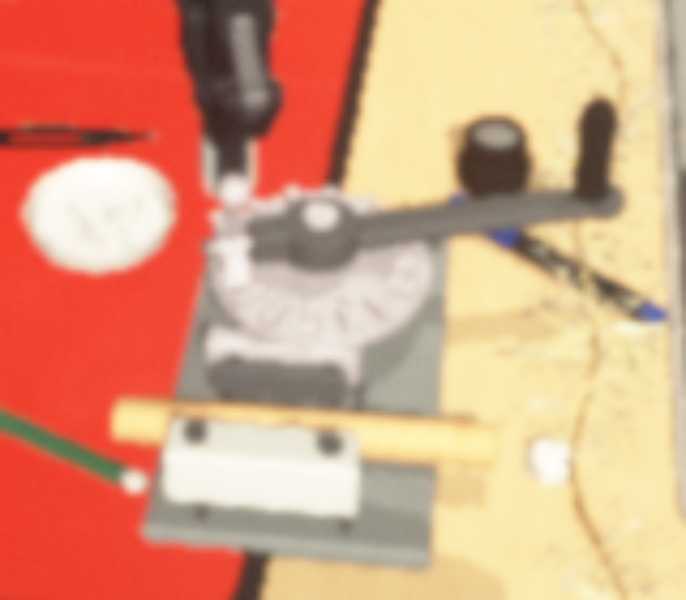

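The ball has moved towards +y with the finger and is now at (235,188). I'll push slightly further, then back off and lift.

>>> apply_moves:
  rows:
    - [0,-5,0,0,0,0]
    - [0,0,0,0,0,0]
    - [0,12,0,0,0,0]
    - [0,12,-30,0,0,0]
    - [0,0,-50,0,0,0]

```text
time: 5.65
tool_pos: [651.2, 2.6, 162.4]
tcp_rot: [-179.9, 0.3, 22.4]
ft_force: [0.4, -0.1, -0.1]
finger_gap: -0.0
grip_force: 0.0
```

```bash
python3 - <<'E'
from h import *
for c in ("side","top"):
    p,d=eyes.snapshot(c); cv2.imwrite(f"pics/{c}3.png",cv2.resize(p[180:320,190:350,::-1],(686,600)))
    for n in ("lever_knob","grip_mid","stop_face","pad_face"):
        print(c,n,[(np.round(r["xyz"],1).tolist(),round(r["confidence"],2)) for r in models.place_of(n,c)[:2]])
E
```

```text
side lever_knob [([632.6, 59.9, 90.2], 0.64)]
side grip_mid [([481.8, -28.8, 86.1], 0.91), ([607.0, 18.2, 1.0], 0.49)]
side stop_face [([611.9, 121.0, 20.6], 0.67)]
side pad_face [([768.6, -96.8, 1.8], 0.71), ([616.5, 81.9, 24.1], 0.55)]
top lever_knob [([631.2, 59.5, 87.7], 0.63)]
top grip_mid [([480.7, -27.2, 81.3], 0.87)]
top stop_face [([607.9, 122.7, 21.0], 0.73)]
top pad_face [([613.2, 85.9, 20.7], 0.49), ([492.4, -42.9, -1.3], 0.27)]
```

View pics/side3.png

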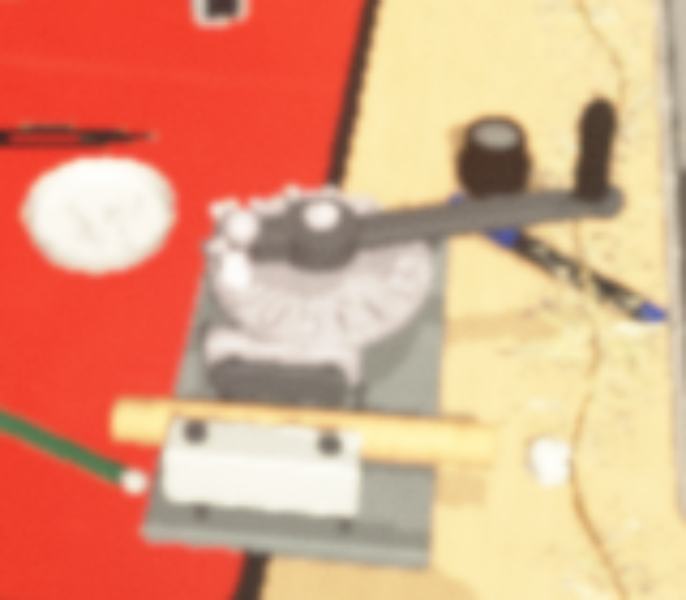

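The lever has fallen over: knob ≈(632,60,89), lean ≈+0.7, closing side. Nothing else has moved. Next I go above the grip.

>>> apply_moves:
  rows:
    - [-34.2,-7.1,0,0,0,0.007]
    - [-34.2,-7.1,0,0,0,0.007]
    - [-34.2,-7.1,0,0,0,0.007]
    - [-34.2,-7.1,0,0,0,0.007]
    - [-34.2,-7.1,0,0,0,0.007]
  fingers: 52

```text
time: 6.78
tool_pos: [479.0, -25.7, 163.6]
tcp_rot: [-180.0, 0.1, 20.5]
ft_force: [-0.1, -0.1, 0.5]
finger_gap: 52.1
grip_force: 0.0
```

>>> apply_moves:
  rows:
    - [0,0,0,0,0,0]
    - [0,0,24,0,0,0]
    - [0,0,24,0,0,0]
    - [0,0,24,0,0,0]
    - [0,0,22,0,0,0]

```text
time: 7.4
tool_pos: [480.9, -25.5, 69.2]
tcp_rot: [-180.0, 0.0, 20.5]
ft_force: [-0.1, -0.7, 0.1]
finger_gap: 51.9
grip_force: 0.0
```

```bash
python3 - <<'E'
from h import *
s=sense();print(s["tool_pos"],s["tcp_rot"],s["ft_force"])
p,d=eyes.snapshot("side"); cv2.imwrite("pics/side4.png",cv2.resize(p[160:300,230:390,::-1],(686,600)))
E
```

```text
[480.91851185 -25.51380966  69.20905778] [-1.79993236e+02  3.55857997e-03  2.05151456e+01] [-0.13009054 -0.70811829  0.11706733]
```

View pics/side4.png

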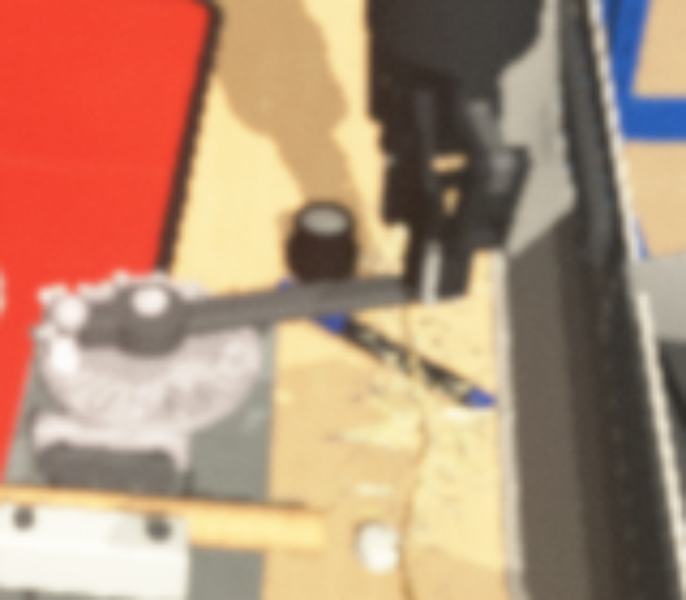

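The fingers straddle the grip at (425,270), so I close on it.

>>> apply_moves:
  rows:
    - [0,0,0,0,0,0]
    - [0,0,0,0,0,0]
    - [0,0,0,0,0,0]
    - [0,0,0,0,0,0]
    - [0,0,0,0,0,0]
  fingers: 0
  grip_force: 40

```text
time: 8.07
tool_pos: [481.4, -25.8, 71.4]
tcp_rot: [179.9, -0.1, 20.5]
ft_force: [0.4, 0.9, 5.7]
finger_gap: 17.0
grip_force: 39.4
```

>>> apply_moves:
  rows:
    - [0.4,-10.4,0,0,0,0.08]
    - [0.4,-10.4,0,0,0,0.08]
    - [0.4,-10.4,0,0,0,0.08]
    - [0.4,-10.4,0,0,0,0.08]
    - [0.4,-10.4,0,0,0,0.08]

```text
time: 8.7
tool_pos: [474.1, 25.4, 71.5]
tcp_rot: [180.0, -0.2, -2.6]
ft_force: [9.1, -1.6, -0.8]
finger_gap: 17.0
grip_force: 39.0
```

>>> apply_moves:
  rows:
    - [0.4,-10.4,0,0,0,0.08]
    - [0.4,-10.4,0,0,0,0.08]
    - [0.4,-10.4,0,0,0,0.08]
    - [0.4,-10.4,0,0,0,0.08]
    - [0.4,-10.4,0,0,0,0.08]

```text
time: 9.32
tool_pos: [487.1, 75.0, 71.5]
tcp_rot: [-179.9, -0.3, -25.5]
ft_force: [11.3, -6.1, -3.5]
finger_gap: 17.0
grip_force: 39.0
```

>>> apply_moves:
  rows:
    - [2.6,13.0,0,0,0,-0.1]
    - [0.6,13.0,0,0,0,-0.1]
    - [0.6,13.0,0,0,0,-0.1]
    - [0.6,13.0,0,0,0,-0.1]
    - [0.6,13.0,0,0,0,-0.1]

```text
time: 9.95
tool_pos: [474.0, 12.4, 71.4]
tcp_rot: [-179.9, -0.0, 3.5]
ft_force: [-3.3, 6.4, 10.5]
finger_gap: 17.0
grip_force: 41.6
```

>>> apply_moves:
  rows:
    - [0.6,13.0,0,0,0,-0.1]
    - [0.6,13.0,0,0,0,-0.1]
    - [0.6,13.0,0,0,0,-0.1]
    - [0.4,10.4,0,0,0,-0.08]
    - [0.4,10.4,0,0,0,-0.08]

```text
time: 10.58
tool_pos: [490.2, -45.1, 71.4]
tcp_rot: [-179.9, 0.0, 29.8]
ft_force: [-8.0, 4.1, 12.3]
finger_gap: 16.9
grip_force: 42.0
```

```bash
cat >> h.py <<'E'
def rep():
    s=sense(); y=np.radians(s["tcp_rot"][2]); f=s["ft_force"]
    print("t",round(s["time"],2),"yaw",round(np.degrees(y),1),"pos",s["tool_pos"].round(1),"Frad",round(f[0]*np.cos(y)+f[1]*np.sin(y),2),"Fclose",round(-(f[0]*np.sin(y)-f[1]*np.cos(y)),2),f.round(1),s["wrist_torque"].round(2))
E
python3 - <<'E'
from h import *
rep()
p,d=eyes.snapshot("side"); 
for c in ("side","top"):
    if c=="top": eyes.snapshot(c)
    for n in ("pad_face","bar","lever_knob"):
        print(c,n,[(np.round(r["xyz"],1).tolist(),round(r["confidence"],2)) for r in models.place_of(n,c)[:2]])
rep()
E
```

```text
t 10.57 yaw 29.8 pos [490.2 -45.1  71.4] Frad -4.87 Fclose 7.5 [-8.   4.1 12.3] [0.73 1.04 0.03]
side pad_face [([613.2, 94.3, 25.2], 0.5)]
side bar [([595.1, 102.1, 10.9], 0.87)]
side lever_knob [([625.9, 62.5, 92.8], 0.56)]
top pad_face [([611.9, 96.5, 19.7], 0.65), ([527.7, -113.0, -2.9], 0.18)]
top bar [([590.3, 101.2, 12.9], 0.73)]
top lever_knob [([624.3, 59.6, 89.9], 0.64)]
t 10.97 yaw 29.7 pos [490.3 -45.3  71.3] Frad -5.92 Fclose 5.31 [-7.8  1.7 12.5] [0.18 0.99 0.03]
```

>>> apply_moves:
  rows:
    - [0,-13.0,-1,0,0,0.1]
    - [0.6,-13.0,0,0,0,0.1]
    - [0.6,-13.0,0,0,0,0.1]
    - [0.6,-13.0,0,0,0,0.1]
    - [0.6,-13.0,0,0,0,0.1]

```text
time: 11.6
tool_pos: [473.8, 16.8, 71.5]
tcp_rot: [-180.0, -0.2, 0.8]
ft_force: [11.2, -0.1, -8.1]
finger_gap: 16.8
grip_force: 40.0
```

>>> apply_moves:
  rows:
    - [0.6,-13.0,0,0,0,0.1]
    - [0.6,-13.0,0,0,0,0.1]
    - [0.6,-13.0,0,0,0,0.1]
    - [0.6,-13.0,0,0,0,0.1]
    - [0.6,-13.0,0,0,0,0.1]

```text
time: 12.22
tool_pos: [489.0, 78.7, 71.5]
tcp_rot: [-180.0, -0.2, -27.8]
ft_force: [10.8, -7.4, -8.6]
finger_gap: 17.3
grip_force: 39.9
```

>>> apply_moves:
  rows:
    - [0.4,10.4,0,0,0,-0.08]
    - [0.4,10.4,0,0,0,-0.08]
    - [0.4,10.4,0,0,0,-0.08]
    - [0.4,10.4,0,0,0,-0.08]
    - [0.4,10.4,0,0,0,-0.08]

```text
time: 12.85
tool_pos: [474.4, 30.0, 71.5]
tcp_rot: [-179.9, -0.2, -4.6]
ft_force: [13.0, 5.3, -8.2]
finger_gap: 16.7
grip_force: 41.3
```

```bash
python3 - <<'E'
from h import *
rep()
for c in ("side","top"):
    eyes.snapshot(c)
    for n in ("pad_face","bar"):
        print(c,n,[(np.round(r["xyz"],1).tolist(),round(r["confidence"],2)) for r in models.place_of(n,c)[:1]])
E
```

```text
t 12.85 yaw -4.6 pos [474.4  30.   71.5] Frad 12.55 Fclose 6.28 [13.   5.3 -8.2] [ 0.84 -1.82 -0.11]
side pad_face [([613.5, 93.9, 22.7], 0.75)]
side bar [([594.8, 99.9, 10.9], 0.58)]
top pad_face [([611.2, 98.0, 21.2], 0.6)]
top bar [([592.3, 101.7, 12.3], 0.73)]
```

>>> apply_moves:
  rows:
    - [1.5,6.5,0.4,0,0,-0.05]
    - [0.2,6.5,0,0,0,-0.05]
    - [0.2,6.5,0,0,0,-0.05]
    - [0.2,6.5,0,0,0,-0.05]
    - [0.2,6.5,0,0,0,-0.05]

```text
time: 13.78
tool_pos: [475.4, -2.0, 71.4]
tcp_rot: [-179.9, 0.0, 9.7]
ft_force: [-4.0, 6.6, 9.1]
finger_gap: 17.3
grip_force: 42.8
```

```bash
python3 -c "
from h import *
rep()"
```

```text
t 13.78 yaw 9.7 pos [475.4  -2.   71.4] Frad -2.78 Fclose 7.16 [-4.   6.6  9.1] [ 0.91  0.49 -0.02]
```

>>> apply_moves:
  rows:
    - [0.2,5.2,0,0,0,-0.04]
    - [0.2,5.2,0,0,0,-0.04]
    - [0.2,5.2,0,0,0,-0.04]
    - [0.1,5.2,0,0,0,-0.04]
    - [0.1,5.2,0,0,0,-0.04]

```text
time: 14.4
tool_pos: [482.0, -27.2, 71.4]
tcp_rot: [-179.9, 0.1, 21.2]
ft_force: [-8.0, 5.2, 11.9]
finger_gap: 17.0
grip_force: 43.2
```

```bash
python3 - <<'E'
from h import *
rep()
for c in ("side","top"):
    eyes.snapshot(c)
    for n in ("pad_face","bar"):
        print(c,n,[(np.round(r["xyz"],1).tolist(),round(r["confidence"],2)) for r in models.place_of(n,c)[:1]])
E
```

```text
t 14.4 yaw 21.2 pos [482.  -27.2  71.4] Frad -5.59 Fclose 7.79 [-8.   5.2 11.9] [ 0.74  1.08 -0.02]
side pad_face [([613.4, 100.2, 26.0], 0.59)]
side bar [([597.7, 107.9, 10.2], 0.71)]
top pad_face [([613.8, 103.9, 19.7], 0.58)]
top bar [([593.5, 107.3, 12.1], 0.61)]
```

>>> apply_moves:
  rows:
    - [-0.5,2.6,-0.4,0,0,-0.02]
    - [0,2.6,0,0,0,-0.02]
    - [0,2.6,0,0,0,-0.02]
    - [0,2.6,0,0,0,-0.02]
    - [0,2.6,0,0,0,-0.02]

```text
time: 15.32
tool_pos: [487.0, -39.0, 71.4]
tcp_rot: [-179.9, 0.0, 26.9]
ft_force: [-3.0, 7.6, 6.3]
finger_gap: 17.0
grip_force: 42.6
```

```bash
python3 -c "
from h import *
rep()"
```

```text
t 15.32 yaw 26.9 pos [487.  -39.   71.4] Frad 0.74 Fclose 8.11 [-3.   7.6  6.3] [ 0.81  0.48 -0.06]
```

>>> apply_moves:
  rows:
    - [0,2.0,0,0,0,-0.015]
    - [0,2.0,0,0,0,-0.015]
    - [0,2.0,0,0,0,-0.015]
    - [0,2.0,0,0,0,-0.015]
    - [0,2.0,0,0,0,-0.015]

```text
time: 15.95
tool_pos: [491.6, -47.6, 71.4]
tcp_rot: [-179.9, 0.0, 31.1]
ft_force: [-5.1, 8.0, 7.1]
finger_gap: 17.0
grip_force: 42.8
```

```bash
python3 -c "
from h import *
rep()"
```

```text
t 15.95 yaw 31.1 pos [491.6 -47.6  71.4] Frad -0.2 Fclose 9.44 [-5.1  8.   7.1] [1.01 0.54 0.01]
```

Contact has begun, at +1.8 N, but the handle is at ≈0.5, near its stop. I'll ratchet back one tooth and finish mid-range.

>>> apply_moves:
  rows:
    - [0.6,-13.0,0,0,0,0.1]
    - [0.6,-13.0,0,0,0,0.1]
    - [0.6,-13.0,0,0,0,0.1]
    - [0.6,-13.0,0,0,0,0.1]
    - [0.6,-13.0,0,0,0,0.1]

```text
time: 16.58
tool_pos: [473.9, 13.2, 71.5]
tcp_rot: [-180.0, -0.1, 2.3]
ft_force: [6.2, 0.6, -3.2]
finger_gap: 17.0
grip_force: 41.8
```

```bash
python3 -c "
from h import *
rep()"
```

```text
t 16.57 yaw 2.3 pos [473.9  13.2  71.5] Frad 6.22 Fclose 0.36 [ 6.2  0.6 -3.2] [ 0.1  -0.98  0.1 ]
```

>>> apply_moves:
  rows:
    - [0.5,2.6,0,0,0,-0.02]
    - [0,2.6,0,0,0,-0.02]
    - [0,2.6,0,0,0,-0.02]
    - [0,2.6,0,0,0,-0.02]
    - [0,1.3,0,0,0,-0.01]

```text
time: 17.2
tool_pos: [474.9, 1.3, 71.4]
tcp_rot: [-179.9, -0.0, 7.7]
ft_force: [-1.7, 6.9, 4.0]
finger_gap: 16.8
grip_force: 42.5
```

```bash
python3 -c "
from h import *
rep()"
```

```text
t 17.2 yaw 7.7 pos [474.9   1.3  71.4] Frad -0.78 Fclose 7.11 [-1.7  6.9  4. ] [0.96 0.07 0.06]
```

>>> apply_moves:
  rows:
    - [0,1.3,0,0,0,-0.01]
    - [0,1.3,0,0,0,-0.01]
    - [0,1.3,0,0,0,-0.01]
    - [0,1.3,0,0,0,-0.01]
    - [0,1.3,0,0,0,-0.01]

```text
time: 17.82
tool_pos: [475.8, -4.4, 71.4]
tcp_rot: [-179.9, -0.0, 10.5]
ft_force: [-2.0, 9.1, 5.0]
finger_gap: 17.3
grip_force: 42.6
```

```bash
python3 - <<'E'
from h import *
rep()
for c in ("side","top"):
    eyes.snapshot(c)
    for n in ("pad_face","bar","stop_face"):
        print(c,n,[(np.round(r["xyz"],1).tolist(),round(r["confidence"],2)) for r in models.place_of(n,c)[:1]])
E
```

```text
t 17.82 yaw 10.5 pos [475.8  -4.4  71.4] Frad -0.31 Fclose 9.33 [-2.   9.1  5. ] [ 1.27  0.21 -0.01]
side pad_face [([612.6, 102.3, 22.5], 0.67)]
side bar [([595.3, 108.0, 12.6], 0.76)]
side stop_face [([613.2, 119.0, 17.9], 0.76)]
top pad_face [([592.6, 107.7, 12.6], 0.73)]
top bar [([595.2, 109.0, 10.2], 0.74)]
top stop_face [([607.9, 123.9, 19.9], 0.9)]
```

>>> apply_moves:
  rows:
    - [0,1.3,0,0,0,-0.01]
    - [0,1.3,0,0,0,-0.01]
    - [0,1.3,0,0,0,-0.01]
    - [0,1.3,0,0,0,-0.01]
    - [0,0.7,0,0,0,-0.005]

```text
time: 18.85
tool_pos: [476.9, -10.1, 71.4]
tcp_rot: [-179.9, -0.0, 13.1]
ft_force: [-2.1, 10.9, 6.2]
finger_gap: 16.8
grip_force: 42.7
```

```bash
python3 -c "
from h import *
rep()"
```

```text
t 18.85 yaw 13.1 pos [476.9 -10.1  71.4] Frad 0.42 Fclose 11.06 [-2.1 10.9  6.2] [ 1.43  0.19 -0.  ]
```

>>> apply_moves:
  rows:
    - [0,0.8,0,0,0,-0.006]
    - [0,0.8,0,0,0,-0.006]
    - [0,0.8,0,0,0,-0.006]
    - [0,0,0,0,0,0]
    - [0,0,0,0,0,0]

```text
time: 19.48
tool_pos: [477.4, -12.4, 71.4]
tcp_rot: [-179.9, -0.0, 14.1]
ft_force: [-2.2, 10.3, 5.8]
finger_gap: 17.1
grip_force: 42.7
```

```bash
python3 -c "
from h import *
rep()"
```

```text
t 19.48 yaw 14.1 pos [477.4 -12.4  71.4] Frad 0.4 Fclose 10.5 [-2.2 10.3  5.8] [1.4  0.21 0.06]
```

The running force is now ≈11.5 N against ≈7.5 N free, about 44 N on the bar. I unload the handle slightly, open the fingers and lift off.

>>> apply_moves:
  rows:
    - [0,-1.5,0,0,0,0.01]
    - [0,-1.5,0,0,0,0.01]
    - [0,-1,0,0,0,0]
    - [0,0,0,0,0,0]
    - [0,0,0,0,0,0]

```text
time: 20.1
tool_pos: [476.8, -9.5, 71.4]
tcp_rot: [-180.0, -0.0, 13.0]
ft_force: [-0.4, 5.3, 4.4]
finger_gap: 16.8
grip_force: 42.5
```

>>> apply_moves:
  rows:
    - [0,0,0,0,0,0]
    - [0,0,0,0,0,0]
    - [0,0,0,0,0,0]
    - [0,0,0,0,0,0]
    - [0,0,0,0,0,0]
  fingers: 52

```text
time: 20.72
tool_pos: [476.6, -9.6, 71.3]
tcp_rot: [180.0, 0.0, 12.9]
ft_force: [0.2, -0.1, -0.2]
finger_gap: 51.8
grip_force: 0.0
```

>>> apply_moves:
  rows:
    - [0,0,-15,0,0,0]
    - [0,0,-25,0,0,0]
    - [0,0,-35,0,0,0]
    - [0,0,-35,0,0,0]
    - [0,0,0,0,0,0]

```text
time: 21.35
tool_pos: [479.2, -9.9, 186.1]
tcp_rot: [179.8, -0.4, 12.9]
ft_force: [-0.1, 0.2, -1.0]
finger_gap: 52.4
grip_force: 0.0
```

```bash
python3 - <<'E'
from h import *
rep()
for c in ("side","top"):
    p,d=eyes.snapshot(c); cv2.imwrite(f"pics/{c}5.png",cv2.resize(p[180:320,190:350,::-1],(686,600)))
    for n in ("lever_knob","pad_face","bar","stop_face","grip_mid"):
        print(c,n,[(np.round(r["xyz"],1).tolist(),round(r["confidence"],2)) for r in models.place_of(n,c)[:1]])
E
```

```text
t 21.35 yaw 12.9 pos [479.2  -9.9 186.1] Frad -0.06 Fclose 0.21 [-0.1  0.2 -1. ] [-0.04 -0.   -0.07]
side lever_knob [([639.5, 53.4, 92.5], 0.66)]
side pad_face [([615.4, 99.1, 21.4], 0.5)]
side bar [([597.1, 108.8, 10.5], 0.68)]
side stop_face [([612.8, 122.6, 19.8], 0.62)]
side grip_mid [([477.1, -7.1, 86.6], 0.91)]
top lever_knob [([602.1, 18.1, -1.5], 0.45)]
top pad_face [([610.8, 105.8, 20.7], 0.72)]
top bar [([596.4, 104.5, 9.4], 0.77)]
top stop_face [([609.3, 124.7, 21.1], 0.75)]
top grip_mid []
```

View pics/side5.png

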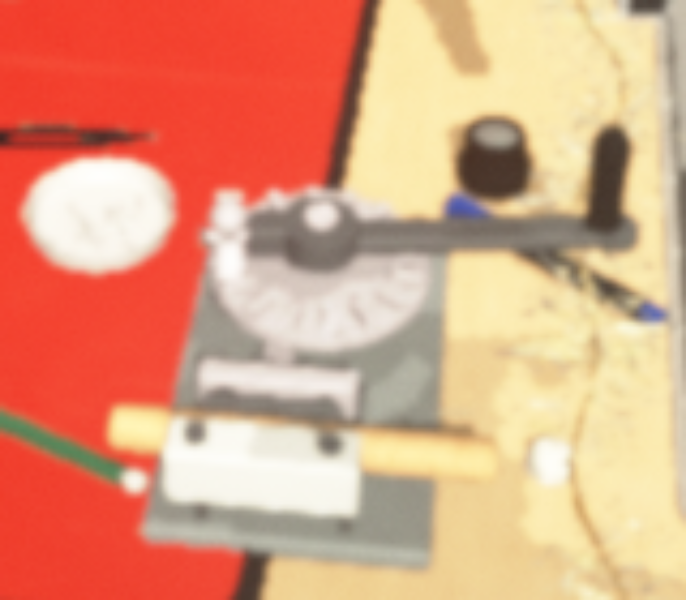

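The jaw and pad now press the bar against the stop block (pad row ≈400, bar ≈435). The lever is on the closing side, the surroundings are unmoved and the robot is clear.

```bash
python3 -c "
from h import *
print(job.hand_in())"
```

```text
the job is handed in; nothing more can be done
None
```

The pawl is on the closing side and the bar is clamped against the stop block: pushing the handle took about 11.5 N (last direct reading while moving 11.1 N) against 7.5 N running free, roughly 44 N on the bar. The job was handed in at about 22 s with the arm clear; no verdict was shown.

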